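# Open the spring gate of the rotor store and hold it wide

## Robot

A 6-joint arm with a two-finger parallel gripper is mounted at the origin on a cart in front of the work surface, level with it; the furniture and walls round the work are solid. World frame = base frame: x ahead of the robot, y to its left, z up, the work surface at z = 0. Lengths are in mm, angles in rad, forces in N, time in s.
With the tool pointing down it reaches from about 425 to 925 mm from the base axis. Payload 12.5 kg.
Tool frame: the origin (TCP) lies midway between the tips of the shut fingers; the grasp point (between the pads) lies r.grasp_offset behind it (r.grasp_offset is the distance from the TCP to the grasp point, in mm); z points along the fingers, y is the line along which they close (so a half turn about z gives the same grasp; the last joint's range is limited). The gripper opens to 85 mm and grips with 20 to 120 N. Pads are 22 mm wide; open, the fingers measure 114 mm over their backs; the gripper's body (76 mm by 85 mm) begins 54 mm behind the grasp point. The pads swing forward as they close: fully open they stand 13 mm farther back than shut.
Start: joints at [1.018, 0.491, 1.559, -0, 1.092, -0.106], TCP at [270.037, 563.671, 231.327] pointing down, gripper open.
Joint ranges: [-3.1, 3.1], [-0.84, 2.19], [0.05, 2.79], [-1.13, 4.28], [0.06, 2.93], [-2.69, 2.69]. Speed limits (rad/s): [2.22, 2.22, 2.79, 3.14, 3.14, 3.14].

## Interface

Orientations are given as a unit quaternion [x, y, z, w].
In Python, from bench import r gives the robot as it stands. Calls block until the motion is done:
- r.move_ptp(position, orientation): joint-space move of the TCP to a pose.
- r.move_linear(position, rot=None, v=150): straight line of the TCP; rot=None keeps the orientation; v is the mean speed in mm/s.
- r.move_j(angles): joint-space move.
- r.let_go() and r.close(): open the fingers fully, or close them until they stop; the grip force is fixed at half the most.
- r.wait(seconds).
- r.ik(position, orientation): joint angles nearest the present ones, or None.
- r.read_state(): the state.
- r.get_image(name): name is "side" or "top"; returns the picture (384x512x3 uint8, red, green, blue); there is no depth.
- r.camera_info(name): a dict with "camera_matrix" (3x3 intrinsics, pixels), "world_from_camera" (4x4, takes a point from camera to world coordinates). Camera axes: x right, y down, z forward; pixel columns grow to the right and rows downward; lengths in mm; the calibration is good to about 2 mm. A picture is of the moment at which its call begins. camera_info takes no time and is no camera call.
A pose or a line that the arm cannot do raises r.MotionError and nothing moves.
- r.sign_off(): hands the job in; it is judged then, once.
The state is a dict: "time": time; "joint_positions": joint angles; "qd": joint speeds; "effort": joint torques, N m; "tcp_pos": TCP position; "ee_rot": TCP orientation; "ft_force": force on the tool from outside, world axes, zero at the start; "ft_torque": the same for the moment, N m; "width": finger opening in mm; "grip_force": force on a finger pad.
Only numpy, scipy, OpenCV 4.12 (cv2) and the standard library are available. Lean on these libraries where they do the work, as an engineer would, in place of code of your own. Each camera call takes 0.05 s, during which the arm holds its last target. There are 200 camera calls.

## Task

Open the wire gate of the small rotor store so that someone can reach in. First press the push catch on top of the gate fully in by squeezing it against its housing, then squeeze the two upright blades of the handle together to draw the bolt, swing the gate out past its detent until it is wide open (at least 70 degrees) and hold it there. The gate springs back by itself, so finish while your fingers still hold it wide and still; leave the dish, tape roll, loose rotor and marker where they are.

Things in the scene. Friction and masses are not known exactly. Their poses are not given: they have to be found in the camera images.
- store: rotor store: fixed grey sheet-metal cage, 190 mm deep (x), 250 wide (y), clear roof 73 mm high. Origin: centre of its underside, on the bench; x points into the cage, away from the gate; y to the hinge side; z up. The gate closes its front, at x = -98 mm. Bolt keeper at y = -114 mm, up to 101 mm high; detent housing at y = 135 to 160 mm, up to 95 mm high.
- gate (a joint): opening angle in rad: 0 shut, 1.45 stop; the free end swings out of the cage, clockwise from above. Shut fast until the bolt is drawn. A closing spring pulls 0.09 N m at 0, 0.35 at 1.45 (2 N at the handle). A spring detent resists from about 0.2 to 0.6 rad (in all about 4 N at the handle); let go beyond it, the gate springs back to about 0.9 rad. Wide open is 1.22 (70 degrees) or more.
- gate_hinge (a point): point on the gate's vertical hinge axis, 85 mm above the bench. Its axes are the gate's and turn with it: y points along the gate from its free end to the hinge, x is the gate's normal, into the cage when shut, z up (shut: the store's axes). The wire gate is 200 mm long from this axis, 10 mm thick; its top rail is 85 mm above the bench.
- push_catch (a joint): travel in m: 0 out, 0.013 fully in; starts between 0 and 0.003. Slides along the gate's +x (towards the cage) against 4 N of friction and stays where it is pushed. Until it is about 8 mm in, its key stands behind the bolt's rod and the bolt cannot be drawn.
- push_catch_grip (a point): on the gate's mid-plane, 55 mm from the hinge axis, 105 mm above the bench, gate's axes. Steel button 22 mm wide, 87 to 121 mm above the bench, in front (-x) of a black housing 28 mm wide, 125 mm high, on the top rail. From this point: housing's rear face x = +12.5 mm; button's front x = -25 mm out, -12 mm in. Squeeze along x, one finger behind the housing (over the roof).
- bolt (a joint): travel in m: 0 out, in its keeper; 0.012 fully drawn; free of the keeper from about 8 mm. Slides along the gate's +y together with the steel blade of the handle; its spring pushes back with 3.5 N at 0, 7.7 N at 0.012. Once the gate has left the keeper the bolt may spring out again.
- handle_grip (a point): on the gate's mid-plane, 160.5 mm from the hinge axis, 125 mm above the bench, gate's axes: middle of the squeezed handle. Two upright blades 22 mm wide (x), 7 thick, up to 145 mm high: outer face of the fixed black one at y = +17.5 mm, of the bolt's steel one at y = -29.5 (bolt out) or -17.5 mm (drawn). Squeeze along y; keep fingertips over 100 mm high: rod below.
- dish: bystander: round aluminium parts dish, 70 mm across, 16 mm high, loose; origin at its underside's centre
- tape: bystander: roll of tan tape lying flat, 96 mm across, 25 mm high, loose; origin at its underside's centre
- spare_rotor: bystander: small black rotor, 28 mm across, 14 mm high, loose on the bench; origin at its underside's centre
- pen: bystander: white and black marker pen lying down, 129 mm long (along its y), 15 mm thick, loose; origin at its underside's centre

How it is judged:
By the outcome, as a careful person would: the job done as asked, in the order asked, and still so for the second after the job is handed in, while the arm keeps its last pose, push and grip.
It also fails if it takes over 51 s, if anything falls off the work surface, if the arm or the gripper's body presses on something with over 40 N, if the wrist force passes 120 N, or if a joint passes its speed limit or range.

## Working session

There is one attempt and no reset: what is moved stays moved. The work goes in short steps, each a Python script; the robot and the scene stay as the last script left them, time stands still between calls to the robot, and variables do not carry over. Pictures are saved under pics/ and viewed, at most 10 in all, crops included, and the job is handed in when it is done.

```bash
ls; mkdir -p pics; python3 - <<'E'
from bench import r
import cv2,numpy as np
np.set_printoptions(precision=3,suppress=True)
for n in("top","side"):
    im=r.get_image(n); cv2.imwrite(f"pics/{n}0.png",im[:,:,::-1])
    c=r.camera_info(n); print(n,np.array(c["camera_matrix"]),np.array(c["world_from_camera"]))
print(r.read_state(), r.grasp_offset)
E
```

```text
pics
top [[473.714   0.    253.629]
 [  0.    473.714 194.99 ]
 [  0.      0.      1.   ]] [[  -0.014   -0.986    0.165  392.087]
 [  -1.       0.017    0.02   -12.564]
 [  -0.023   -0.165   -0.986 1158.194]
 [   0.       0.       0.       1.   ]]
side [[430.167   0.    252.6  ]
 [  0.    430.167 184.036]
 [  0.      0.      1.   ]] [[   0.916   -0.299    0.268  228.07 ]
 [  -0.401   -0.687    0.606 -677.59 ]
 [   0.003   -0.663   -0.749  922.827]
 [   0.       0.       0.       1.   ]]
{'time': 0.1, 'joint_positions': array([ 1.018,  0.492,  1.559,  0.   ,  1.092, -0.106]), 'qd': array([ 0.001, -0.002, -0.001, -0.002,  0.002,  0.001]), 'effort': array([  0.003, -61.945, -26.202,  -0.   ,   0.003,  -0.   ]), 'tcp_pos': array([269.943, 563.496, 230.79 ]), 'ee_rot': array([ 0.222,  0.975, -0.   , -0.   ]), 'ft_force': array([-0.423, -0.817,  0.526]), 'ft_torque': array([-0.025,  0.058,  0.059]), 'grip_force': 0.0, 'width': 85.30592733198034} 18.700000000000003
```

View pics/top0.png

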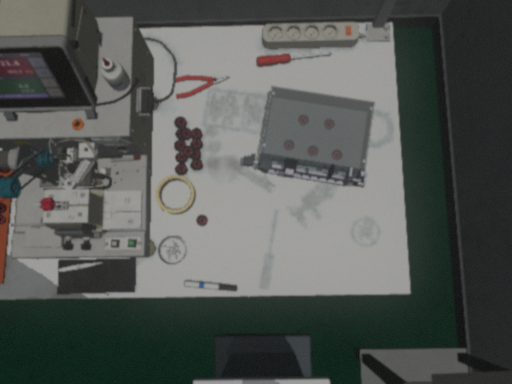

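View pics/side0.png

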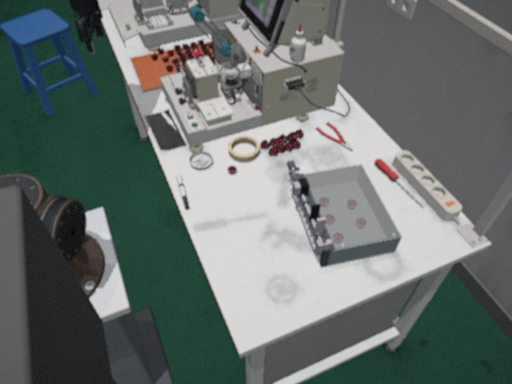

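The top view shows the store at cols 257–373, rows 88–186, with the gate on its lower edge (towards the robot), hinge and detent housing at left (~248,160). The dish is at (172,249), tape (176,195), rotor (202,220) and pen (210,285). In the side view the store is at (295–395, 165–260). I'll enlarge both.

```bash
python3 - <<'E'
import cv2,numpy as np
a=cv2.imread("pics/top0.png")[80:195,235:385]; b=cv2.imread("pics/side0.png")[155:270,275:400]
cv2.imwrite("pics/topc.png",cv2.resize(np.clip(a*1.5,0,255).astype('uint8'),None,fx=5,fy=5,interpolation=cv2.INTER_CUBIC))
cv2.imwrite("pics/sidec.png",cv2.resize(np.clip(b*1.5,0,255).astype('uint8'),None,fx=5,fy=5,interpolation=cv2.INTER_CUBIC))
E
```

```text
(no output)
```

View pics/topc.png

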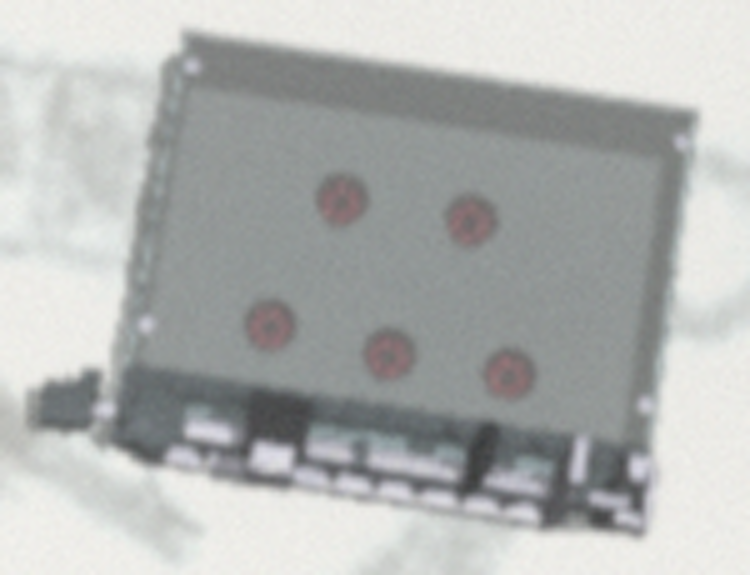

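View pics/sidec.png

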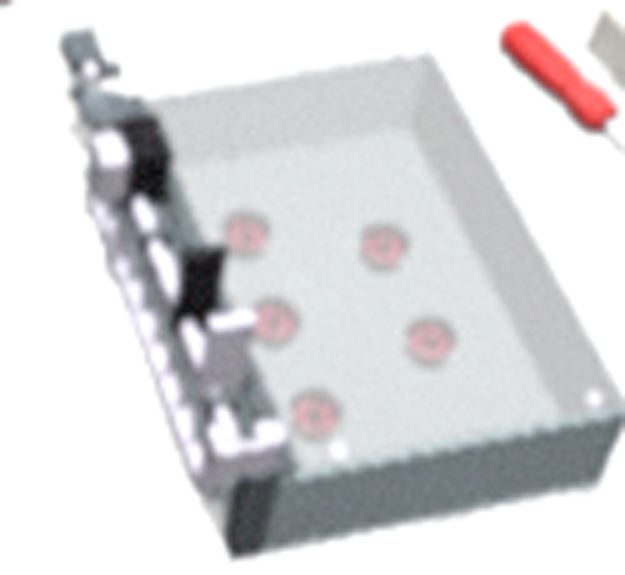

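The enlargements show, in top-crop pixels, the black fixed blade's top at about (485,457), the steel blade's white top at about (581,460), the black housing at (250–310, 390–445), the button just below it, and the cage's rear top corners at (187,33) and (697,112). In the side crop the housing top is at about (145,128), the fixed blade top at (204,255) and the steel blade top at (232,320). Next I'll measure these from averaged images.

```bash
cat > h.py <<'E'
from bench import r
import cv2,numpy as np
np.set_printoptions(precision=2,suppress=True)
cam={n:(np.array(r.camera_info(n)["camera_matrix"]),np.array(r.camera_info(n)["world_from_camera"])) for n in("top","side")}
def ray(n,uv):
    K,T=cam[n]; d=T[:3,:3]@np.linalg.inv(K)@[uv[0],uv[1],1]; return T[:3,3],d/np.linalg.norm(d)
def onz(n,uv,z):
    o,d=ray(n,uv); return o+d*(z-o[2])/d[2]
def tri(a,b):
    (o1,d1),(o2,d2)=ray("top",a),ray("side",b)
    s=np.linalg.lstsq(np.c_[d1,-d2],o2-o1,rcond=None)[0]; p,q=o1+d1*s[0],o2+d2*s[1]
    return (p+q)/2,np.linalg.norm(p-q)
def proj(n,p):
    K,T=cam[n]; c=np.linalg.inv(T)@np.r_[p,1]; c=K@c[:3]; return c[:2]/c[2]
E
python3 - <<'E'
from h import *
for n,(x0,y0,w,h_) in {"top":(240,140,135,50),"side":(280,155,60,105)}.items():
    im=np.mean([r.get_image(n).astype(float) for _ in range(6)],0).clip(0,255).astype('uint8')
    np.save(n+".npy",im)
    v=cv2.resize(im[y0:y0+h_,x0:x0+w].max(2),None,fx=4,fy=4,interpolation=cv2.INTER_CUBIC)
    for t in (28,45):
        cs,_=cv2.findContours((v<t).astype('uint8'),cv2.RETR_EXTERNAL,cv2.CHAIN_APPROX_NONE)
        for c in cs:
            if cv2.contourArea(c)>150: print(n,t,cv2.contourArea(c)/16,(cv2.boxPoints(cv2.minAreaRect(c))+.5)/4-.5+[x0,y0])
T=lambda u,v:(u/5+235,v/5+80)
S=lambda u,v:(u/5+275,v/5+155)
for k,a,b in [("fixed",T(484,455),S(204,255)),("steel",T(581,460),S(232,320)),("hous rear R",T(312,400),S(168,120)),("rear left",T(187,33),S(432,55)),("rear right",T(697,112),S(622,405))]:
    print(k,*tri(a,b))
E
```

```text
side 28 56.6875 [[310.06 217.62]
 [311.76 205.28]
 [318.18 206.17]
 [316.48 218.5 ]]
side 28 34.59375 [[300.99 193.62]
 [301.47 185.56]
 [307.33 185.9 ]
 [306.86 193.96]]
side 45 9.96875 [[321.05 259.33]
 [322.13 251.18]
 [324.17 251.45]
 [323.08 259.6 ]]
side 45 79.375 [[309.2  218.86]
 [310.68 204.36]
 [318.7  205.18]
 [317.21 219.68]]
side 45 85.03125 [[299.29 179.28]
 [307.15 178.51]
 [308.71 194.42]
 [300.85 195.19]]
fixed [ 614.53 -164.28  139.05] 3.15989403130981
steel [ 608.44 -204.97  142.6 ] 1.610189667894175
hous rear R [637.5  -88.66 146.49] 0.24964585416079188
rear left [842.29 -39.16  60.55] 1.8539526029225892
rear right [ 790.8  -280.88   71.51] 5.051323349412908
```

```bash
python3 - <<'E'
import cv2,numpy as np
for n,(x0,y0,w,h_),f in (("top",(240,145,135,48),6),("side",(284,160,60,95),6)):
    im=np.load(n+".npy")[y0:y0+h_,x0:x0+w,::-1].astype(float)
    im=(255*(im/255)**.6).astype('uint8')
    v=cv2.resize(im,None,fx=f,fy=f,interpolation=cv2.INTER_CUBIC)
    for i in range(0,w,10):
        cv2.line(v,(i*f,0),(i*f,4 if i%50 else 12),(0,0,255),1); cv2.putText(v,str(x0+i),(i*f,20),0,.35,(0,0,255))
    for i in range(0,h_,10): cv2.putText(v,"-"+str(y0+i),(0,i*f+4),0,.35,(0,0,255))
    cv2.imwrite(f"pics/{n}z.png",v)
E
```

```text
(no output)
```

View pics/topz.png

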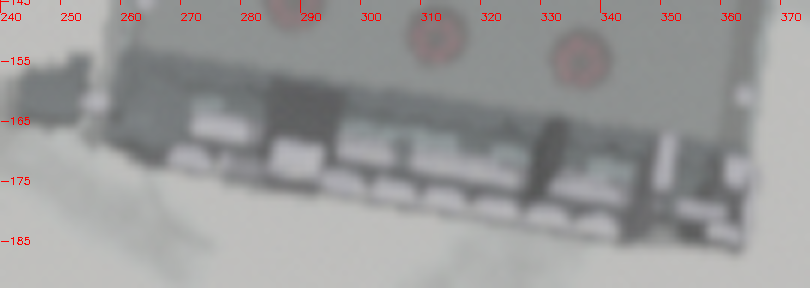

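View pics/sidez.png

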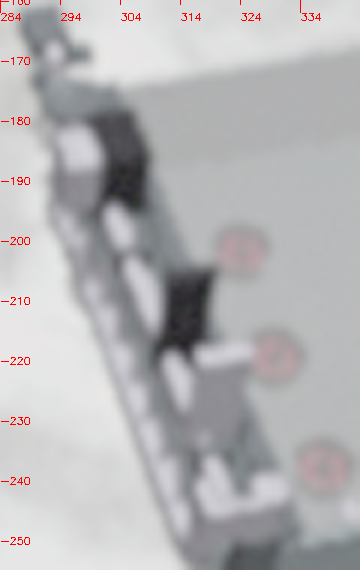

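In the top zoom the steel blade's white top is at (350.6,172.3), the fixed blade's rear top edge at (332.5,164.8), the housing's rear top edge at (291.3,158.7) and the button front at (289.5,174.5). In the side zoom the steel blade top is at (321,218.8), the fixed blade's top runs (312.8,206.2)–(319.5,205), and the button top is near (297.3,184.7). Next is a three-parameter gate pose fit, checked against the cage corners.

```bash
python3 - <<'E'
from h import *
from scipy.optimize import least_squares
Z=lambda n,u,v:((np.array([u,v])+.5)/6-.5+({"top":[240,145],"side":[284,160]}[n]))
P=[("top",(0,-186.5,145),(664.5,164)),("side",(0,-186.5,145),(222,353)),
("top",(11,-146.5,145),(555,119)),("side",(11,-146.5,145),(213,270)),("side",(-11,-146.5,145),(173,277)),
("top",(12.5,-55,125),(308,82)),("top",(-24,-55,121),(297,177)),("side",(-15,-55,121),(80,148))]
def w(q,p):
    c,s=np.cos(q[2]),np.sin(q[2]); return np.array([q[0]+c*p[0]-s*p[1],q[1]+s*p[0]+c*p[1],p[2]])
f=lambda q:np.concatenate([proj(n,w(q,p))-Z(n,*uv) for n,p,uv in P])
s=least_squares(f,[640,-20,-.15],loss="soft_l1"); print(s.x,np.degrees(s.x[2])); print(f(s.x).reshape(-1,2))
for n in("top","side"):
    P0=P; P=[p for p in P0 if p[0]==n]; print(n,least_squares(f,s.x).x); P=P0
np.save("q.npy",s.x)
# cage check: store frame coordinates of roof rear corners, z=73, relative to hinge
T=lambda u,v:((u+.5)/5-.5+235,(v+.5)/5-.5+80)
S=lambda u,v:((u+.5)/5-.5+275,(v+.5)/5-.5+155)
c,sn=np.cos(s.x[2]),np.sin(s.x[2])
for n,uv in(("top",T(187,33)),("top",T(697,112)),("side",S(432,55)),("side",S(622,405))):
    d=onz(n,uv,73)[:2]-s.x[:2]; print(n,"corner in gate frame",c*d[0]+sn*d[1],-sn*d[0]+c*d[1])
for k,uv,z in(("dish",(172,249),10),("tape",(176,195),20),("rotor",(202,220),14),("pen0",(184,284),8),("pen1",(237,288),8)): print(k,onz("top",uv,z))
E
```

```text
[644.56 -20.68  -0.2 ] -11.46268695448516
[[ 0.27  0.64]
 [ 0.6  -0.49]
 [ 1.11  0.06]
 [ 1.21 -0.94]
 [-1.2  -0.56]
 [ 0.54  0.43]
 [-0.55  0.69]
 [ 0.76 -0.82]]
top [645.46 -19.93  -0.2 ]
side [641.52 -21.9   -0.19]
top corner in gate frame 194.19849343787533 21.474695232698608
top corner in gate frame 197.93882594949292 -225.20765209811628
side corner in gate frame 189.0709194745595 11.915692769551356
side corner in gate frame 190.94556835926653 -225.71736688128652
dish [455.13 210.52  10.  ]
tape [585.88 200.72  20.  ]
rotor [524.08 137.47  14.  ]
pen0 [371.38 180.81   8.  ]
pen1 [360.33  53.81   8.  ]
```

```bash
cat >> h.py <<'E'
from scipy.spatial.transform import Rotation as Rn
def quat(phi):
    c,s=np.cos(phi),np.sin(phi)
    return Rn.from_matrix(np.array([[-s,c,0],[c,s,0],[0,0,-1.]]).T.T).as_quat()
def gate(q,th,p):   # gate-frame point (x,y from hinge, z) at opening th -> world
    a=q[2]-th; c,s=np.cos(a),np.sin(a); return np.array([q[0]+c*p[0]-s*p[1],q[1]+s*p[0]+c*p[1],p[2]])
Q=np.load("q.npy")
E
python3 - <<'E'
from h import *
# yaw refined by the cage's rear edge; keep the gate's middle fixed
m=gate(Q,0,(0,-110,0)); Q[2]=-.193; Q[:2]+=(m-gate(Q,0,(0,-110,0)))[:2]; np.save("q.npy",Q); print(Q)
print(Rn.from_quat(quat(.3)).as_matrix(), [np.sin(.3),np.cos(.3)])
for fl in(0,np.pi):
    print("catch",r.ik(gate(Q,0,(.25,-55,90)),quat(Q[2]+fl)))
    for th in(0,.5,1,1.35): print("handle",th,gate(Q,th,(0,-160.5,107)),r.ik(gate(Q,th,(0,-160.5,107)),quat(Q[2]+np.pi/2-th+fl)))
E
```

```text
[643.8  -20.53  -0.19]
[[-0.3   0.96  0.  ]
 [ 0.96  0.3   0.  ]
 [ 0.    0.   -1.  ]] [np.float64(0.29552020666133955), np.float64(0.955336489125606)]
catch [-0.22  0.67  1.65 -0.    0.82 -0.03]
handle 0 [ 613.01 -178.05  107.  ] [-0.39  0.65  1.64 -0.    0.85 -1.76]
handle 0.5 [ 541.26 -144.01  107.  ] [-0.38  0.56  1.84 -0.    0.74 -1.26]
handle 1 [494.61 -79.74 107.  ] [-0.29  0.49  1.99 -0.    0.66 -0.67]
handle 1.35 [483.36 -24.99 107.  ] [-0.19  0.48  2.03 -0.    0.64 -0.22]
catch None
handle 0 [ 613.01 -178.05  107.  ] [-0.39  0.65  1.64 -0.    0.85  1.38]
handle 0.5 [ 541.26 -144.01  107.  ] [-0.38  0.56  1.84 -0.    0.74  1.89]
handle 1 [494.61 -79.74 107.  ] [-0.29  0.49  1.99 -0.    0.66  2.47]
handle 1.35 [483.36 -24.99 107.  ] None
```

```bash
python3 - <<'E'
from h import *
s=r.read_state(); 
r.move_linear([203,424,400],v=250)
r.move_ptp([480,-60,400],quat(Q[2]))
t=gate(Q,0,(.25,-55,90)); r.move_ptp(t+[0,0,90],quat(Q[2]))
r.move_linear(t,v=100); r.wait(.2); a=r.read_state(); print(a["time"],a["tcp_pos"]-t,a["ft_force"],a["width"])
r.close(); r.wait(.3); a=r.read_state(); print(a["time"],a["tcp_pos"]-t,a["ft_force"],a["width"],a["grip_force"])
for n in("top","side"): np.save(n+"1.npy",r.get_image(n))
x=[np.load("top1.npy")[130:230,230:350],np.load("side1.npy")[130:230,260:380]]
cv2.imwrite("pics/catch.png",cv2.resize(np.hstack([x[0],x[1]])[:,:,::-1],None,fx=3.3,fy=3.3))
E
```

```text
6.0667 [ 0.21 -0.01  0.56] [1.3  0.05 0.2 ] 85.54423652789538
6.95 [-0.16  0.06  0.24] [-4.46  0.54  5.58] 23.266594656353917 60.73881804943085
```

View pics/catch.png

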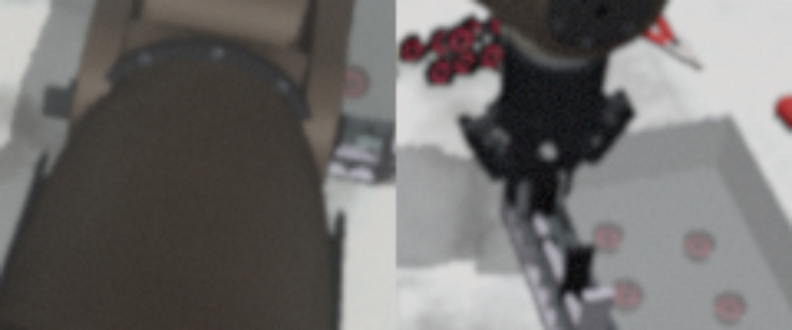

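The fingers straddle the housing and button (side half, about (545,190)). The width is 23.3 mm against 24.5 mm nominal, with 60 N of grip and only 4 N on the arm, so the catch is fully in and well centred. On to the handle.

```bash
python3 - <<'E'
from h import *
r.let_go(); t=gate(Q,0,(0,-55,90)); r.move_linear(t+[0,0,90],v=150)
im=r.get_image("side"); cv2.imwrite("pics/after.png",cv2.resize(im[150:260,270:390,::-1],None,fx=5,fy=5))
t=gate(Q,0,(0,-160.5,108)); p=quat(Q[2]+np.pi/2); r.move_ptp(t+[0,0,90],p)
r.move_linear(t,v=100); r.wait(.2); a=r.read_state(); print(a["time"],a["tcp_pos"]-t,a["ft_force"],a["width"])
r.close(); r.wait(.4); a=r.read_state(); print(a["time"],a["tcp_pos"]-t,a["ft_force"],a["ft_torque"],a["width"],a["grip_force"])
E
```

```text
11.2583 [ 0.15 -0.05  0.57] [-0.51 -0.33  0.33] 85.59822659414559
12.175 [ 0.26 -0.45  0.88] [-1.76 -2.31  6.43] [-0.99  0.45  0.34] 33.681578870319896 59.1236937046051
```

View pics/after.png

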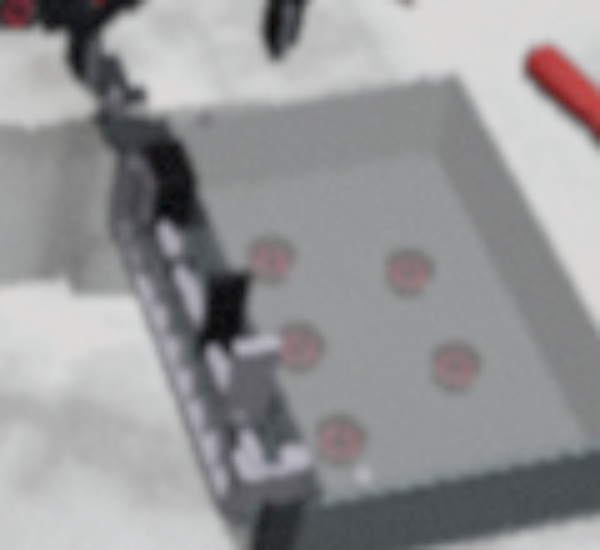

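The picture, taken after release, shows the button close in against the housing at about (140–190,190) and the blades still apart. The squeeze now reads 33.7 mm (35 mm nominal less pad give), so the bolt is fully drawn. Next I'll swing the gate along the arc in short steps, stopping on excess force.

```bash
python3 - <<'E'
from h import *
for th in np.arange(.09,1.351,.09):
    r.move_linear(gate(Q,th,(0,-160.5,108)),quat(Q[2]+np.pi/2-th),v=50)
    a=r.read_state(); f=np.linalg.norm(a["ft_force"])
    print(f"{th:.2f} {a['time']:.1f} w{a['width']:.1f}",a["ft_force"],a["ft_torque"])
    if f>35 or abs(a["width"]-33.7)>3: print("STOP"); break
r.wait(.5); a=r.read_state(); print(a["time"],a["width"],a["grip_force"],a["tcp_pos"],a["ft_force"])
x=[r.get_image("top")[110:250,200:350],r.get_image("side")[120:260,220:370]]
cv2.imwrite("pics/open.png",cv2.resize(np.hstack(x)[:,:,::-1],None,fx=2.66,fy=2.66))
E
```

```text
0.09 12.6 w33.7 [-1.73 -1.94  6.05] [-1.12  0.55  0.26]
0.18 13.1 w33.7 [-1.82 -3.13  7.54] [-1.18  0.66  0.25]
0.27 13.5 w33.8 [-2.67 -3.51  7.93] [-1.29  0.74  0.28]
0.36 13.9 w33.8 [-2.42 -6.12  7.48] [-1.51  0.81  0.37]
0.45 14.4 w33.7 [-3.82 -7.05  8.07] [-1.6   1.06  0.17]
0.54 14.8 w34.0 [-5.   -6.37  8.89] [-1.56  1.32  0.09]
0.63 15.3 w33.7 [-6.4  -5.5  10.33] [-1.51  1.49 -0.05]
0.72 15.7 w33.9 [-6.78 -6.8  11.31] [-1.56  1.57 -0.09]
0.81 16.1 w33.6 [-7.13 -5.99 13.1 ] [-1.34  1.7  -0.21]
0.90 16.6 w34.1 [-7.01 -6.24 14.55] [-1.35  1.71 -0.23]
0.99 17.0 w33.4 [-7.94 -6.49 14.88] [-1.36  1.83 -0.23]
1.08 17.5 w33.8 [-7.02 -6.18 14.67] [-1.28  1.81 -0.33]
1.17 17.9 w33.5 [-8.43 -6.09 15.13] [-1.12  1.82 -0.32]
1.26 18.4 w33.8 [-7.24 -5.57 14.54] [-1.05  1.79 -0.39]
1.35 18.8 w33.7 [-7.42 -4.57 16.35] [-0.91  1.73 -0.39]
19.3 33.60090728943739 60.347607135772705 [482.49 -25.24 108.74] [-7.23 -5.12 15.63]
```

View pics/open.png

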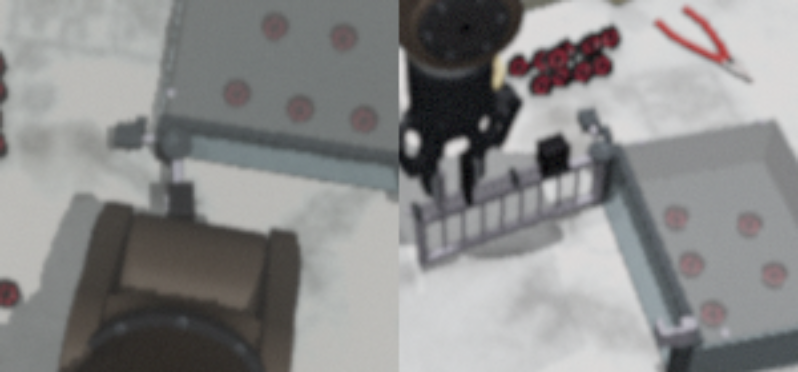

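The pictures show the gate swung well out of the cage front, with the fingers still on the handle blades (side half, about (455,175)). By the arc geometry it stands at about 77°, and the tool has been steady over the wait. The rotor is untouched, so I'm handing in.

```bash
python3 -c "
from bench import r
print(r.sign_off())"
```

```text
the job is handed in; nothing more can be done
None
```

I pressed the catch fully in, drew the bolt, swung the gate to about 77° (worked out from the arm's position) and handed the job in at about 19 s with the fingers still holding it; the arm stayed clear of the dish, tape, rotor and pen.

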